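# Clear the offcuts and hold the watch clip half open

### The arm

A 6-joint arm with a two-finger parallel gripper is mounted at the origin on the work surface. World frame = base frame: x ahead of the robot, y to its left, z up, the work surface at z = 0. Lengths are in mm, angles in rad, forces in N, time in s.
With the tool pointing down it reaches from about 275 to 1000 mm from the base axis. Payload 8.4 kg.
Tool frame: the origin (TCP) lies midway between the tips of the shut fingers; the grasp point (between the pads) lies 19 mm behind it; z points along the fingers, y is the line along which they close (so a half turn about z gives the same grasp; the last joint's range is limited). The gripper opens to 85 mm and grips with 20 to 120 N. Pads are 22 mm wide; open, the fingers measure 114 mm over their backs; the gripper's body (76 mm by 85 mm) begins 54 mm behind the grasp point. The pads swing forward as they close: fully open they stand 13 mm farther back than shut.
Start: joints at [1.129, 0.353, 1.633, -0, 1.155, -0.002], TCP at [266.098, 565.526, 231.281] pointing down, gripper open.
Joint ranges: [-2.63, 2.63], [-0.92, 2.1], [0.06, 2.66], [-1.3, 4.44], [0, 2.69], [-3.02, 3.02]. Speed limits (rad/s): [2.22, 2.22, 2.79, 3.14, 3.14, 3.14].

### API

Orientations are given as [roll, pitch, yaw] about the fixed x, y, z axes, in that order (R = Rz(yaw) Ry(pitch) Rx(roll)).
In Python, from rig import r, cams gives the robot as it stands. The module is installed in compiled form; this text tells all that it offers.
- The arm moves only by the tool send_rows, never from a script. Its argument "targets" is one flat list of numbers, 7 for each row, row after row: the shift along the tool's x, y, z in m, then the turn, a rotation vector about the tool's x, y, z in rad, then the opening, from -1 (shut) to 1 (fully open). In form: [tx, ty, tz, wx, wy, wz, fingers, tx, ty, tz, wx, wy, wz, fingers, ...]. A call has 1 to 12 rows; each row is the pose to reach, as a shift and turn from the pose commanded when the call began, along the tool's axes at that moment; what a row does not reach only later rows make up. A row lasts 1/12 s, in which the tool goes at most 41.7 mm and 7.16 degrees, less where a joint would pass 70% of its speed; a pose out of reach is approached as far as the arm can. A call with a gripper value outside its range is refused whole. The fingers move at their own pace and stop on an object; "grip_force" is the grip in N (left out, the last holds). Time passes only in rows, so rows that repeat a pose let the fingers close. It gives the time, the measured TCP pose, the force, the opening and the grip force at its end, in the units of the state.
- r.sense(): the state, without advancing time (a new reading comes with each control period).
- cams.grab_frame(name): name is "side" or "top" or "wrist"; returns a dict with "color" (400x640x3 uint8, blue, green, red), "fx", "fy", "cx", "cy" (pixels), "xyz" and "attitude" of the camera in the world. Camera axes: x right, y down, z forward; pixel columns grow to the right and rows downward; lengths in mm; the calibration is good to about 2 mm. The wrist camera is an equidistant fisheye: a pixel r from the principal point sees the ray r / f radians off the axis. A picture is of the moment at which its call begins. There is no depth.
- r.sign_off(): hands the job in; it is judged then, once.
The state is a dict: "clock": time; "qpos": joint angles; "qvel": joint speeds; "joint_efforts": joint torques, N m; "eef_pos": TCP position; "tcp_rot": TCP orientation; "contact_force": force on the tool from outside, world axes, zero at the start; "wrist_torque": the same for the moment, N m; "opening": opening from 0.0 (shut) to 1.0 (fully open); "grasp_force": force on a finger pad.
Only numpy, scipy, OpenCV 4.12 (cv2) and the standard library are available. Lean on these libraries where they do the work, as an engineer would, in place of code of your own. Each camera call takes 0.05 s, during which the arm holds its last target. There are 200 camera calls.

### The job

Pick up the wooden scraper block and with it, not with the fingers, sweep the four brass offcuts off the deck of the aluminium stand into the clear tray at its end. Put the block back on the bench, let go of it clear of the stand and tray, and then with the fingertips press the thumb pad of the spring clip half-way down, never right to the bottom, and keep it there: the program finishes while still holding the pad half-way. Leave the watch case where it sits and do not disturb the other things on the bench.

Things in the scene. Friction and masses are not known exactly. Their poses are not given: they have to be found in the camera images.
- stand: Fixed aluminium stand; origin under it at bench level, z up. Its deck is a flat plate 40 mm above the bench, from -60 to +60 mm in x and -125 to +110 mm in y of this frame. Offcuts lie on it within x -42 to +42, y -115 to -42 mm. Sweep towards -y, where the tray is. The spring clip is at the +y end: nothing on the stand is over 80 mm high.
- tray: Clear acrylic open tray fixed to the stand, 150 (x) by 90 (y) mm, walls 26 mm high and 3 mm thick; origin at the centre of its underside, on the bench, at y = -159 mm of the stand, axes parallel to it. Its near wall is tucked under the deck's overhanging edge (y = -125 mm of the stand), so what is pushed over that edge drops inside.
- block: Loose scraper block of brown wood with a 4 mm rubber sole, standing on the bench to the left or the right of the stand: 100 mm long (x), 24 mm thick (y), 55 mm tall (z), 70 to 140 g; origin at the centre of its underside.
- offcut_bar1: Brass bar offcut 16 x 12 mm, lies flat on the deck at the start; 7 mm thick, about 12 g; origin at the centre of its underside
- offcut_bar2: Brass bar offcut 16 x 12 mm, lies flat on the deck at the start; 7 mm thick, about 12 g; origin at the centre of its underside
- offcut_disc1: Brass disc offcut 16 mm across, lies flat on the deck at the start; 7 mm thick, about 12 g; origin at the centre of its underside
- offcut_disc2: Brass disc offcut 16 mm across, lies flat on the deck at the start; 7 mm thick, about 12 g; origin at the centre of its underside
- pad_top (a point): Centre of the upper face of the spring clip's thumb pad, where to press straight down. The pad is steel, 32 mm (x) by 30 mm (y) by 6 mm thick, overhanging the stand's +y end at x = 0, y = +140 mm of the stand; this point is 78.5 mm above the bench at rest. Axes as the stand's at rest; it tilts with the lever.
- clip (a joint): Angle of the clip's lever (rad): 0 at rest (jaw closed on the watch case), 0.34 fully down (pad 22 mm lower, at its stop), half-way 0.17 (pad 11 mm lower). Pivot 65 mm from the pad's centre towards the watch, 70 mm above the bench. The pad takes about 5 N to start, 8 N half-way, 11 N at the bottom, and springs back when let go.
- watch_case: Round steel watch case 38 mm across, 10 mm thick, loose on a round rubber seat on the stand under the clip's jaw, centred at x = 0, y = +30 mm of the stand, top 54 mm above the bench; origin at the centre of its underside.
- dish: Grey ceramic ring dish, 80 mm across, 24 mm high, on the bench on the side where the block is not; origin at the centre of its underside.
- loupe: Steel loupe, 33 mm across and 30 mm high, standing on the bench behind the stand; origin at the centre of its underside.
- jar: Small amber glass jar, 38 mm across and 45 mm high, behind the stand; origin at the centre of its underside.
- screwdriver: Yellow-handled screwdriver 150 mm long lying on the bench along the near side of the stand; origin near its middle.
- gauge_box: Dark wooden box 70 x 50 x 22 mm on the bench, at the far left; origin at the centre of its underside.
Mind the look-alikes: they are no part of the job. What is shaped like the block but blue or orange is not meant. There is more than one size of the tray; the one meant has the size given above.

How it is judged:
By the outcome, as a careful person would: the job done as asked, in the order asked, and still so for the second after the job is handed in, while the arm keeps its last pose, push and grip.
It also fails if it takes over 64 s, if anything falls off the work surface, if the arm or the gripper's body presses on something with over 40 N, if the wrist force passes 120 N, or if a joint passes its speed limit or range.

## Working session

There is one attempt and no reset: what is moved stays moved. The work goes in short steps, Python scripts to look and compute and a tool call to move; the robot and the scene stay as the last step left them, time stands still between calls to the robot, and variables do not carry over. Pictures are saved under pics/ and viewed, at most 10 in all, crops included, and the job is handed in when it is done.

Besides the shell and the picture viewer there is one more tool, called after "Emit:" as name(argument=value, ...), one argument or row to a line, values as JSON. send_rows: Moves the arm, as the interface text tells. Its arguments: {"type":"object","properties":{"targets":{"type":"array"},"grip_force":{"type":"number"}},"required":["targets"]}

```bash
mkdir -p pics; python3 - <<'E'
from rig import r,cams
import cv2
s=r.sense();print(s)
for n in("top","side"):
    f=cams.grab_frame(n);cv2.imwrite(f"pics/{n}0.png",f["color"]);print(n,{k:v for k,v in f.items() if k!="color"})
E
```

```text
{'clock': 0.0, 'qpos': array([ 1.12857341e+00,  3.53649014e-01,  1.63414175e+00, -2.93521883e-06,
        1.15519069e+00, -2.37268796e-03]), 'qvel': array([ 0.00105145,  0.00126496,  0.00187443, -0.00141731,  0.00106038,
        0.00066755]), 'joint_efforts': array([ 1.57471928e-03, -6.05264854e+01, -3.42063081e+01,  1.49169787e-04,
        9.52118455e-03,  8.25971398e-06]), 'eef_pos': array([265.90847101, 565.08487964, 230.55788069]), 'tcp_rot': array([-3.14020386e+00, -6.11475917e-07,  2.70174361e+00]), 'contact_force': array([-0.15985942, -0.38214675, -0.08024673]), 'wrist_torque': array([-0.00043683, -0.02509256, -0.02732332]), 'grasp_force': 0.0, 'opening': 1.004062482322421}
top {'fx': 513.8930174987528, 'fy': 513.8930174987528, 'cx': 318.77532217307333, 'cy': 192.23716996682856, 'xyz': array([ 389.29242971,    2.98922204, 1290.16966306]), 'attitude': array([-3.02589450e+00,  2.66764203e-03, -1.57642649e+00])}
side {'fx': 409.78900282424365, 'fy': 409.78900282424365, 'cx': 319.62273915709443, 'cy': 200.47789380313864, 'xyz': array([ 513.68240123, -614.37861301,  825.33772199]), 'attitude': array([-2.42231712,  0.00939722, -0.02443284])}
```

View pics/top0.png

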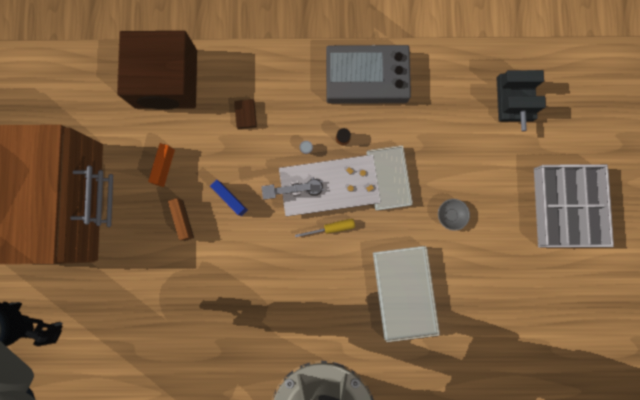

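View pics/side0.png

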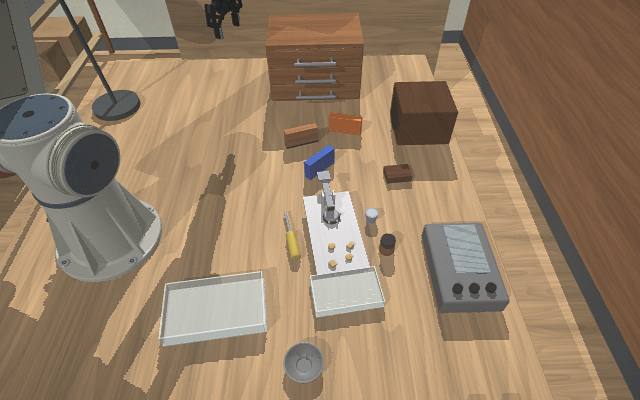

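In the top view, the block-shaped things are brown at (180,219), orange at (161,164) and blue at (228,198). Brown wood fits the description. The trays are the one joined to the stand at (392,178) and a larger loose one at (406,293). The one on the stand is meant. In the side view these are at (301,136) and (347,292). I'll confirm with enlarged crops and measure.

```bash
cat > h.py <<'E'
import numpy as np, cv2
from scipy.spatial.transform import Rotation as R
def cam(f): return R.from_euler('xyz',f["attitude"]).as_matrix(), np.array(f["xyz"])
def ray(f,p,fish=False):
    M,c=cam(f); u=(p[0]-f["cx"])/f["fx"]; v=(p[1]-f["cy"])/f["fy"]
    if fish:
        t=np.hypot(u,v); d=np.array([u/t*np.sin(t),v/t*np.sin(t),np.cos(t)]) if t>1e-9 else np.array([0,0,1.])
    else: d=np.array([u,v,1.])
    return c, M@(d/np.linalg.norm(d))
def plane(f,p,z,fish=False):
    c,d=ray(f,p,fish); return c+d*(z-c[2])/d[2]
def tri(rays):
    A=sum(np.eye(3)-np.outer(d,d) for c,d in rays); b=sum((np.eye(3)-np.outer(d,d))@c for c,d in rays)
    x=np.linalg.solve(A,b); return x, max(np.linalg.norm((np.eye(3)-np.outer(d,d))@(x-c)) for c,d in rays)
def proj(f,X):
    M,c=cam(f); q=M.T@(np.array(X)-c); return np.array([f["cx"]+f["fx"]*q[0]/q[2], f["cy"]+f["fy"]*q[1]/q[2]])
def blobs(img,lo,hi,roi,amin=15):
    h=cv2.cvtColor(img,cv2.COLOR_BGR2HSV); m=cv2.inRange(h,lo,hi); k=np.zeros_like(m); x0,y0,x1,y1=roi; k[y0:y1,x0:x1]=m[y0:y1,x0:x1]
    cs,_=cv2.findContours(k,cv2.RETR_EXTERNAL,cv2.CHAIN_APPROX_NONE); return [c for c in cs if cv2.contourArea(c)>=amin],k
E
python3 - <<'E'
import cv2,numpy as np
from h import *
t=cv2.imread("pics/top0.png");s=cv2.imread("pics/side0.png")
a=cv2.resize(t[140:250,140:240],(400,440),interpolation=2)[:300]
a=cv2.resize(t[140:250,140:270],(355,300),interpolation=2);b=cv2.resize(s[110:185,270:375],(420,300),interpolation=2)
c=cv2.resize(t[135:225,255:420],(440,240),interpolation=2);d=cv2.resize(s[165:325,280:400],(225,300),interpolation=2)
o=np.zeros((600,790,3),np.uint8);o[:300,:355]=a;o[:300,360:780]=b;o[300:540,:440]=c;o[300:600,500:725]=d
cv2.imwrite("pics/crop.png",o)
ht=cv2.cvtColor(t,cv2.COLOR_BGR2HSV);hs=cv2.cvtColor(s,cv2.COLOR_BGR2HSV)
print([ht[y,x].tolist() for x,y in((180,219),(172,205),(161,164),(150,219),(350,170),(370,187),(300,205),(360,200))])
print([hs[y,x].tolist() for x,y in((301,136),(301,128),(347,124),(280,150),(332,247),(333,264),(330,240))])
E
```

```text
[[12, 171, 128], [13, 173, 137], [11, 220, 118], [15, 137, 93], [19, 163, 161], [19, 163, 163], [0, 11, 180], [176, 12, 170]]
[[13, 116, 110], [13, 124, 173], [11, 160, 151], [16, 93, 213], [20, 117, 203], [19, 120, 214], [0, 1, 224]]
```

View pics/crop.png

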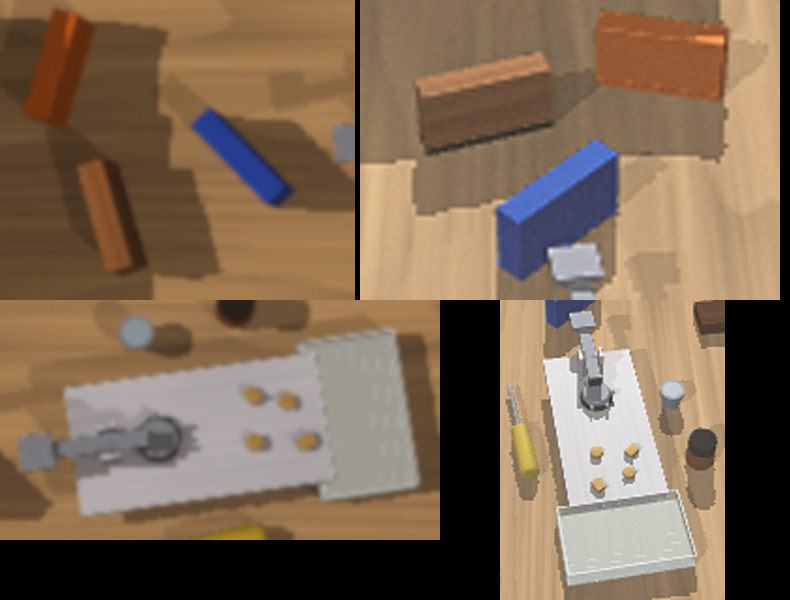

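The brown block (crop top-left, top view ≈(180,219); wood grain and a dark rubber sole in the side view) is the one meant. The tray under the deck's end is the smaller of the two. The four offcuts lie at about (350,171), (363,173), (351,187) and (370,187).

```bash
cat > m.py <<'E'
from rig import cams
from h import *
F={n:cams.grab_frame(n) for n in("top","side")}
t,s=F["top"],F["side"]
def show(n,c): 
    r=cv2.minAreaRect(c); return np.round(cv2.boxPoints(r),1).tolist(), np.round(r[0],1)
print("block")
bt,_=blobs(t["color"],(9,150,100),(14,200,255),(160,190,200,250)); bs,_=blobs(s["color"],(8,95,140),(15,190,255),(278,115,325,150))
for n,b in(("t",bt),("s",bs)):
    for c in b: print(n,cv2.contourArea(c),show(n,c))
if bt and bs:
    ct=cv2.minAreaRect(max(bt,key=cv2.contourArea)); cs=cv2.minAreaRect(max(bs,key=cv2.contourArea))
    print("centre",tri([ray(t,ct[0]),ray(s,cs[0])]))
    print("corners z55",[plane(t,p,55).round(1)[:2].tolist() for p in cv2.boxPoints(ct)],[plane(s,p,55).round(1)[:2].tolist() for p in cv2.boxPoints(cs)])
print("offcuts")
for n,f,roi in(("t",t,(335,155,385,200)),("s",s,(315,230,365,280))):
    b,_=blobs(f["color"],(13,85,120),(25,255,255),roi,8)
    print(n,[plane(f,cv2.minAreaRect(c)[0],44).round(1)[:2].tolist() for c in b])
print("deck")
for n,f,roi in(("t",t,(270,145,420,225)),("s",s,(295,185,390,320))):
    b,k=blobs(f["color"],(0,0,140),(180,28,255),roi,200)
    c=max(b,key=cv2.contourArea); h=cv2.convexHull(c); q=cv2.approxPolyDP(h,3,True)[:,0]
    print(n,[(p.tolist(),plane(f,p,40).round(0)[:2].tolist()) for p in q])
    cv2.imwrite(f"pics/m{n}.png",k)
a=cv2.imread("pics/mt.png")[140:230,250:425];b=cv2.imread("pics/ms.png")[165:325,280:400]
o=np.zeros((480,785,3),np.uint8);o[:216,:420]=cv2.resize(a,(420,216));o[:480,425:785]=cv2.resize(b,(360,480));cv2.imwrite("pics/masks.png",o)
E
python3 m.py
```

```text
block
t 354.5 ([[167.10000610351562, 200.3000030517578], [176.5, 197.60000610351562], [187.6999969482422, 237.10000610351562], [178.39999389648438, 239.8000030517578]], array([177.4, 218.7]))
s 131.5 ([[283.6000061035156, 129.10000610351562], [316.1000061035156, 122.0], [317.20001220703125, 127.0], [284.70001220703125, 134.0]], array([300.4, 128. ]))
centre (array([471.92960205, 346.16586544,  55.46992484]), np.float64(1.1426416190253692))
corners z55 [[515.5, 372.3], [521.9, 349.8], [426.5, 320.2], [420.3, 342.5]] [[423.4, 343.9], [520.1, 373.7], [522.8, 350.2], [427.3, 321.1]]
offcuts
t [[544.4, -119.1], [545.3, -72.1], [582.2, -102.0], [587.4, -70.2], [622.2, -68.1]]
s [[545.6, -117.3], [584.2, -100.6], [545.4, -69.9], [588.8, -69.2], [624.2, -45.9]]
deck
t [([402, 149], [641.0, -201.0]), ([410, 204], [504.0, -217.0]), ([286, 214], [482.0, 86.0]), ([280, 168], [595.0, 101.0])]
s [([303, 197], [481.0, 87.0]), ([323, 185], [533.0, 127.0]), ([348, 192], [597.0, 100.0]), ([376, 272], [642.0, -140.0]), ([383, 306], [647.0, -222.0]), ([316, 317], [508.0, -242.0])]
```

View pics/masks.png

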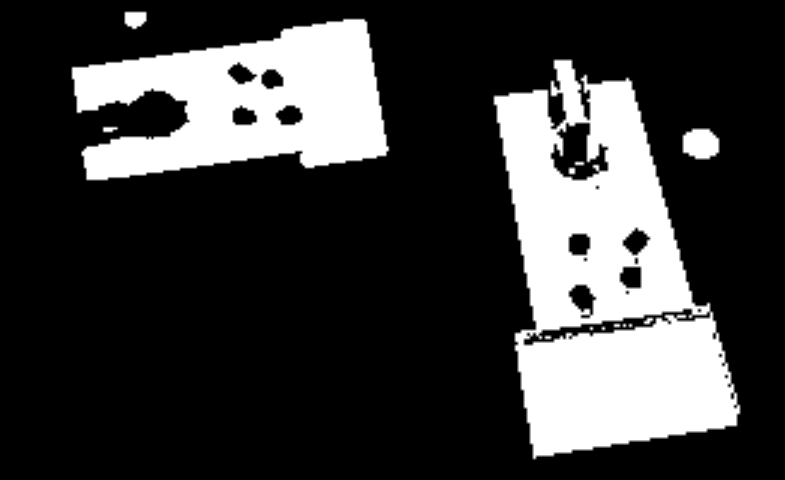

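The masks show the deck outline, the tray rim and four offcut holes. The deck's +y corners agree between the two views at z=40, and the block's triangulated top is at 55.5 mm. I'll write a move helper and go above the block.

```bash
cat > go.py <<'E'
# go.py x y z yaw : shift (m) and turn in tool axes, from the measured pose (+ static sag dz)
import sys; from rig import r; from h import *
s=r.sense(); x=np.array(list(map(float,sys.argv[1:5])))
Rc=R.from_euler('xyz',s["tcp_rot"]); Rt=R.from_euler('xyz',[np.pi,0,x[3]])
print("t",s["clock"].round(2),"pos",s["eef_pos"].round(1),"rpy",s["tcp_rot"].round(3),"F",s["contact_force"].round(1),"open",round(s["opening"],3),"grip",round(s["grasp_force"],1))
print("d",(Rc.inv().apply(x[:3]-s["eef_pos"])/1000).round(4),"w",(Rc.inv()*Rt).as_rotvec().round(3))
E
python3 go.py 472 346 160 3.441
python3 - <<'E'
import sys; sys.path.insert(0,'.')
from rig import cams; from h import *
t=cams.grab_frame("top");s=cams.grab_frame("side")
for f,ps in((t,[(402,149),(410,204)]),(s,[(383,306),(316,317)])): print("tray far rim",[plane(f,p,26).round(1)[:2].tolist() for p in ps])
o=np.array([552.3,-15.7,0]);u=R.from_euler('z',.124)
for f,n in((t,"top"),(s,"side")): print(n,"pad pred",proj(f,o+u.apply([0,140,78.5])).round(1),"deck corners",[proj(f,o+u.apply([a,b,40])).round(1).tolist() for a,b in((-60,110),(60,110),(60,-125),(-60,-125))])
for f,roi in((t,(255,180,278,205)),(s,(314,165,332,183))):
    b,k=blobs(f["color"],(0,0,90),(180,60,255),roi,15); print("pad",[(cv2.contourArea(c),np.round(cv2.minAreaRect(c)[0],1).tolist(),cv2.boundingRect(c)) for c in b])
E
```

```text
tray far rim [[643.8, -203.1], [505.7, -219.5]]
tray far rim [[649.9, -214.9], [507.9, -235.6]]
top pad pred [269.2 190.5] deck corners [[285.9, 215.0], [279.9, 166.8], [374.4, 154.6], [381.3, 202.6]]
side pad pred [323.6 175.8] deck corners [[302.4, 197.2], [348.3, 191.8], [368.8, 269.0], [315.3, 276.3]]
pad [(145.0, [269.5, 191.5], (262, 185, 16, 14))]
pad [(119.5, [323.7, 176.5], (317, 170, 14, 13))]Traceback (most recent call last):
  File "go.py", line 5, in <module>
    print("t",s["clock"].round(2),"pos",s["eef_pos"].round(1),"rpy",s["tcp_rot"].round(3),"F",s["contact_force"].round(1),"open",round(s["opening"],3),"grip",round(s["grasp_force"],1))
              ^^^^^^^^^^^^^^^^
AttributeError: 'float' object has no attribute 'round'
```

Stand pose (552,-16, yaw 0.124) matches both views to about 1 px.

```bash
sed -i 's/s\["clock"\].round(2)/round(s["clock"],2)/' go.py; python3 go.py 472 346 160 3.441
```

```text
t 0.3 pos [266.  565.4 231. ] rpy [-3.141  0.     2.702] F [ 0.1 -0.1  1.2] open 1.002 grip 0.0
d [-0.2798 -0.1108  0.0711] w [-0.    -0.    -0.739]
```

Emit:
send_rows(
  targets=[-0.028, -0.011, 0.007, 0, 0, -0.074, 1, -0.056, -0.022, 0.014, 0, 0, -0.148, 1, -0.084, -0.033, 0.021, 0, 0, -0.222, 1, -0.112, -0.044, 0.028, 0, 0, -0.296, 1, -0.14, -0.055, 0.035, 0, 0, -0.37, 1, -0.168, -0.066, 0.042, 0, 0, -0.444, 1, -0.196, -0.077, 0.049, 0, 0, -0.518, 1, -0.224, -0.088, 0.056, 0, 0, -0.592, 1, -0.252, -0.1, 0.064, 0, 0, -0.666, 1, -0.28, -0.111, 0.071, 0, 0, -0.739, 1, -0.28, -0.111, 0.071, 0, 0, -0.739, 1, -0.28, -0.111, 0.071, 0, 0, -0.739, 1],
)

```text
clock: 1.3
eef_pos: [472.8, 344.7, 159.8]
tcp_rot: [-3.141, -0.001, -2.846]
contact_force: [-0.1, -0.5, -0.5]
opening: 0.997
grasp_force: 0.0
```

```bash
python3 go.py 472 346 21 3.441; python3 - <<'E'
from rig import cams; from h import *
f=cams.grab_frame("wrist");cv2.imwrite("pics/w1.png",f["color"]);print({k:v for k,v in f.items() if k!="color"})
E
```

```text
t 1.3 pos [472.8 344.7 159.8] rpy [-3.141e+00 -1.000e-03 -2.846e+00] F [-0.1 -0.5 -0.5] open 0.997 grip 0.0
d [0.0002 0.0015 0.1388] w [-0.    -0.001 -0.004]
{'fx': 309.70691628693146, 'fy': 309.70691628693146, 'cx': 317.3749546671347, 'cy': 199.99938836781783, 'xyz': array([400.02940393, 322.58637478, 304.59133175]), 'attitude': array([2.83749018e+00, 1.07895036e-04, 1.86576379e+00])}
```

View pics/w1.png

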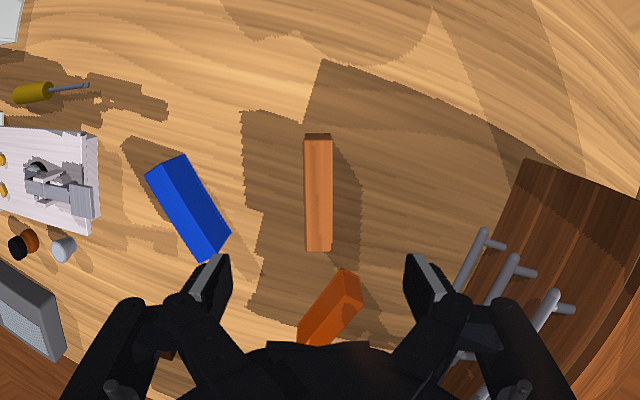

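The wrist view shows the brown block's top face, corners about (304,140), (332,140), (331,250) and (306,252), with both fingertips free on either side. Next I'll check the centre by rays.

```bash
python3 - <<'E'
from rig import cams; from h import *
f=cams.grab_frame("wrist")
b,k=blobs(f["color"],(6,80,150),(16,190,255),(298,138,338,258),200)
c=max(b,key=cv2.contourArea);r=cv2.minAreaRect(c);q=cv2.boxPoints(r);print(q.round(1).tolist())
P=np.array([plane(f,p,55,True) for p in q]);print(P.round(1).tolist(),P.mean(0).round(1))
t=cams.grab_frame("top")
bt,_=blobs(cv2.imread("pics/top0.png"),(9,150,100),(14,200,255),(160,190,200,250));ct=cv2.minAreaRect(max(bt,key=cv2.contourArea))[0]
print(tri([ray(t,ct),ray(f,r[0],True)]))
E
```

```text
[[302.3999938964844, 140.0], [330.20001220703125, 139.5], [332.5, 250.89999389648438], [304.70001220703125, 251.5]]
[[429.6, 320.1, 55.0], [422.6, 341.4, 55.0], [516.6, 373.4, 55.0], [524.5, 349.6, 55.0]] [473.3 346.1  55. ]
(array([470.48826686, 345.37827407,  56.75780818]), np.float64(0.32703326065396876))
```

Emit:
send_rows(
  targets=[0, 0.001, 0.025, 0, 0, -0.01, 1, 0, 0.0015, 0.05, 0, 0, -0.01, 1, 0, 0.0015, 0.075, 0, 0, -0.01, 1, 0, 0.0015, 0.1, 0, 0, -0.01, 1, 0, 0.0015, 0.12, 0, 0, -0.01, 1, 0, 0.0015, 0.133, 0, 0, -0.01, 1, 0, 0.0015, 0.138, 0, 0, -0.01, 1, 0, 0.0015, 0.138, 0, 0, -0.01, 1],
)

```text
clock: 2.12
eef_pos: [471.0, 347.6, 21.6]
tcp_rot: [-3.141, -0.001, -2.832]
contact_force: [0.3, -0.6, -0.1]
opening: 1.0
grasp_force: 0.0
```

Emit:
send_rows(
  targets=[0, 0, 0, 0, 0, 0, 0, 0, 0, 0, 0, 0, 0, -0.4, 0, 0, 0, 0, 0, 0, -0.7, 0, 0, 0, 0, 0, 0, -0.9, 0, 0, 0, 0, 0, 0, -1, 0, 0, 0, 0, 0, 0, -1, 0, 0, 0, 0, 0, 0, -1, 0, 0, 0, 0, 0, 0, -1, 0, 0, 0, 0, 0, 0, -1, 0, 0, 0, 0, 0, 0, -1],
  grip_force=60,
)

```text
clock: 2.95
eef_pos: [472.2, 347.6, 23.1]
tcp_rot: [3.141, 0.001, -2.833]
contact_force: [-0.4, -0.4, 4.6]
opening: 0.273
grasp_force: 59.5
```

Emit:
send_rows(
  targets=[0, 0, -0.01, 0, 0, 0, -1, 0, 0, -0.03, 0, 0, 0, -1, 0, 0, -0.055, 0, 0, 0, -1, 0, 0, -0.08, 0, 0, 0, -1, 0, 0, -0.105, 0, 0, 0, -1, 0, 0, -0.12, 0, 0, 0, -1, 0, 0, -0.12, 0, 0, 0, -1],
)

```text
clock: 3.53
eef_pos: [473.5, 348.5, 146.5]
tcp_rot: [3.14, 0.006, -2.833]
contact_force: [0.9, 1.4, -1.4]
opening: 0.274
grasp_force: 58.8
```

```bash
python3 go.py 559 -37 142 3.2656; python3 - <<'E'
from rig import cams; from h import *
f=cams.grab_frame("wrist");g=cams.grab_frame("side")
cv2.imwrite("pics/w2.png",np.hstack([cv2.resize(f["color"],(400,250)),cv2.resize(g["color"][60:260,200:400],(250,250))]))
E
```

```text
t 3.53 pos [473.5 348.5 146.5] rpy [ 3.14   0.006 -2.833] F [ 0.9  1.4 -1.4] open 0.274 grip 58.8
d [ 0.0358 -0.3933  0.0035] w [0.002 0.006 0.185]
```

View pics/w2.png

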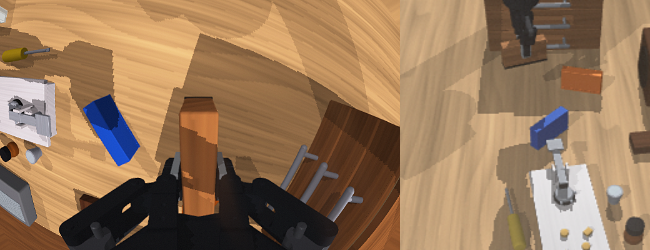

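The block is held level and centred (wrist pane, block at (198,150)) and is clear of the bench. Next: carry it over the stand.

Emit:
send_rows(
  targets=[0.001, -0.012, 0, 0, 0, 0.006, -1, 0.004, -0.042, 0, 0, 0, 0.02, -1, 0.008, -0.08, 0, 0, 0, 0.038, -1, 0.012, -0.12, 0, 0, 0, 0.057, -1, 0.016, -0.16, 0, 0, 0, 0.076, -1, 0.02, -0.2, 0, 0, 0, 0.095, -1, 0.024, -0.24, 0, 0, 0, 0.114, -1, 0.028, -0.28, 0, 0, 0, 0.133, -1, 0.032, -0.32, 0, 0, 0, 0.152, -1, 0.034, -0.355, 0, 0, 0, 0.168, -1, 0.036, -0.38, 0, 0, 0, 0.18, -1, 0.036, -0.392, 0, 0, 0, 0.185, -1],
)

```text
clock: 4.63
eef_pos: [555.9, -40.7, 140.8]
tcp_rot: [-3.141, -0.002, -3.021]
contact_force: [0.1, -0.7, -0.4]
opening: 0.269
grasp_force: 59.0
```

Emit:
send_rows(
  targets=[0, 0, 0, 0, 0, 0, -1, 0, 0, 0, 0, 0, 0, -1, 0, 0, 0, 0, 0, 0, -1, 0, 0, 0, 0, 0, 0, -1],
)

```text
clock: 4.97
eef_pos: [556.1, -35.9, 141.9]
tcp_rot: [3.141, -0.001, -3.016]
contact_force: [0.2, 0.6, -0.5]
opening: 0.271
grasp_force: 59.0
```

```bash
python3 go.py 559 -37 69 3.2656; python3 - <<'E'
from rig import cams; from h import *
f=cams.grab_frame("wrist");g=cams.grab_frame("side")
cv2.imwrite("pics/w3.png",np.hstack([cv2.resize(f["color"],(480,300)),cv2.resize(g["color"][150:330,260:420],(267,300))]))
E
```

```text
t 4.97 pos [556.1 -35.9 141.9] rpy [ 3.141e+00 -1.000e-03 -3.016e+00] F [ 0.2  0.6 -0.5] open 0.271 grip 59.0
d [-0.0028 -0.0015  0.0729] w [ 0.    -0.001  0.002]
```

View pics/w3.png

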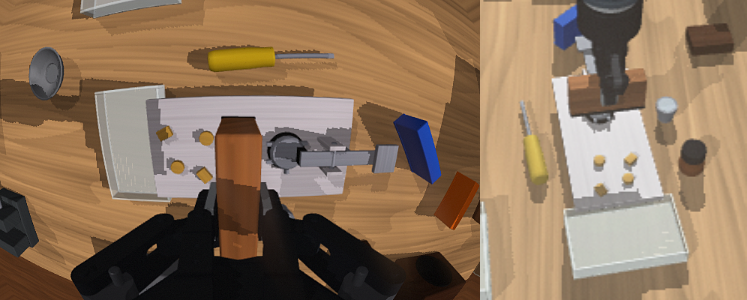

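Wrist pane: block over the deck between the four offcuts (165,132), (206,137), (178,167), (203,174) and the watch case (285,150). It is clear of both, so I'll lower it.

Emit:
send_rows(
  targets=[-0.001, -0.002, 0.015, 0, 0, 0, -1, -0.003, -0.0045, 0.035, 0, 0, 0, -1, -0.003, -0.0045, 0.055, 0, 0, 0, -1, -0.003, -0.0045, 0.068, 0, 0, 0, -1, -0.003, -0.0045, 0.073, 0, 0, 0, -1, -0.003, -0.0045, 0.075, 0, 0, 0, -1, -0.003, -0.0045, 0.075, 0, 0, 0, -1, -0.003, -0.0045, 0.075, 0, 0, 0, -1],
)

```text
clock: 5.73
eef_pos: [560.9, -40.9, 68.1]
tcp_rot: [-3.141, 0.001, -3.017]
contact_force: [0.8, 0.1, -1.0]
opening: 0.269
grasp_force: 59.0
```

Emit:
send_rows(
  targets=[0, 0, 0.001, 0, 0, 0, -1, 0, 0, 0.002, 0, 0, 0, -1, 0, 0, 0.003, 0, 0, 0, -1, 0, 0, 0.003, 0, 0, 0, -1, 0, 0, 0.003, 0, 0, 0, -1],
)

```text
clock: 6.15
eef_pos: [560.3, -41.2, 64.4]
tcp_rot: [-3.142, 0.0, -3.017]
contact_force: [-0.4, 0.4, -1.1]
opening: 0.273
grasp_force: 59.0
```

Emit:
send_rows(
  targets=[0, 0, 0.001, 0, 0, 0, -1, 0, 0, 0.001, 0, 0, 0, -1, 0, 0, 0.001, 0, 0, 0, -1, 0, 0, 0.001, 0, 0, 0, -1],
)

```text
clock: 6.48
eef_pos: [560.2, -41.2, 63.3]
tcp_rot: [3.142, -0.0, -3.017]
contact_force: [-0.7, -0.2, -0.8]
opening: 0.27
grasp_force: 59.0
```

Emit:
send_rows(
  targets=[0, 0, 0.001, 0, 0, 0, -1, 0, 0, 0.001, 0, 0, 0, -1, 0, 0, 0.001, 0, 0, 0, -1, 0, 0, 0.001, 0, 0, 0, -1],
)

```text
clock: 6.82
eef_pos: [560.3, -41.2, 63.1]
tcp_rot: [-3.142, 0.0, -3.017]
contact_force: [-3.7, -0.1, 9.4]
opening: 0.271
grasp_force: 60.2
```

Contact with the deck felt. I'll back off about 1 mm and sweep.

Emit:
send_rows(
  targets=[0, 0, -0.001, 0, 0, 0, -1, 0, -0.003, -0.001, 0, 0, 0, -1, 0, -0.009, -0.001, 0, 0, 0, -1, 0, -0.015, -0.001, 0, 0, 0, -1, 0, -0.021, -0.001, 0, 0, 0, -1, 0, -0.027, -0.001, 0, 0, 0, -1, 0, -0.033, -0.001, 0, 0, 0, -1, 0, -0.039, -0.001, 0, 0, 0, -1, 0, -0.045, -0.001, 0, 0, 0, -1, 0, -0.051, -0.001, 0, 0, 0, -1, 0, -0.057, -0.001, 0, 0, 0, -1, 0, -0.06, -0.001, 0, 0, 0, -1],
)

```text
clock: 7.82
eef_pos: [567.9, -101.6, 63.3]
tcp_rot: [-3.141, 0.0, -3.018]
contact_force: [0.4, -0.1, -0.4]
opening: 0.274
grasp_force: 59.0
```

Emit:
send_rows(
  targets=[0, -0.005, 0, 0, 0, 0, -1, 0, -0.01, 0, 0, 0, 0, -1, 0, -0.015, 0, 0, 0, 0, -1, 0, -0.02, 0, 0, 0, 0, -1, 0, -0.025, 0, 0, 0, 0, -1, 0, -0.03, 0, 0, 0, 0, -1, 0, -0.035, 0, 0, 0, 0, -1, 0, -0.04, 0, 0, 0, 0, -1, 0, -0.044, 0, 0, 0, 0, -1, 0, -0.048, 0, 0, 0, 0, -1, 0, -0.05, 0, 0, 0, 0, -1, 0, -0.05, 0, 0, 0, 0, -1],
)

```text
clock: 8.82
eef_pos: [574.0, -150.8, 63.3]
tcp_rot: [-3.142, 0.0, -3.018]
contact_force: [-0.8, -1.2, -1.1]
opening: 0.269
grasp_force: 59.0
```

```bash
python3 go.py 559 -37 145 3.2656; python3 - <<'E'
from rig import cams; from h import *
t=cams.grab_frame("top");f=cams.grab_frame("wrist");g=cams.grab_frame("side")
cv2.imwrite("pics/w4.png",np.hstack([cv2.resize(f["color"],(480,300)),cv2.resize(g["color"][190:330,280:400],(257,300))]))
for n,f,roi in(("t",t,(335,150,415,205)),("s",g,(300,225,387,322))):
    b,_=blobs(f["color"],(13,85,120),(25,255,255),roi,5)
    print(n,[(cv2.contourArea(c),np.round(cv2.minAreaRect(c)[0]).tolist(),plane(f,cv2.minAreaRect(c)[0],7).round(0)[:2].tolist()) for c in b])
E
```

```text
t 8.82 pos [ 574.  -150.8   63.3] rpy [-3.142  0.    -3.018] F [-0.8 -1.2 -1.1] open 0.269 grip 59.0
d [ 0.0008  0.1147 -0.0817] w [-0.  0. -0.]
t [(191.5, [350.0, 154.0], [636.0, -75.0])]
s [(13.0, [331.0, 286.0], [543.0, -152.0]), (23.0, [352.0, 285.0], [591.0, -152.0]), (9.5, [364.0, 280.0], [617.0, -140.0]), (94.5, [332.0, 265.0], [547.0, -98.0]), (2236.5, [343.0, 273.0], [572.0, -121.0])]
```

View pics/w4.png

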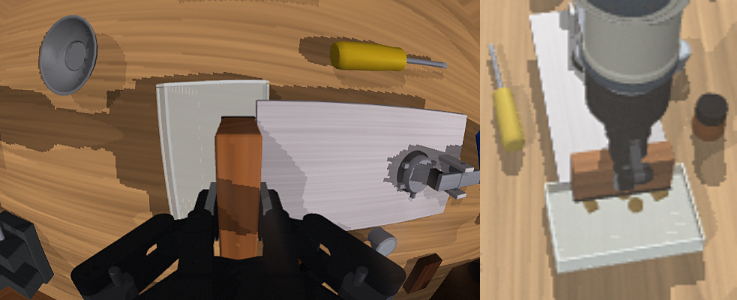

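The deck is empty in the wrist pane, and three offcuts show in the tray in the side pane at (590,205), (635,205) and (660,197). The fourth is probably hidden. I'll lift and count.

Emit:
send_rows(
  targets=[0, 0, -0.01, 0, 0, 0, -1, 0, 0, -0.03, 0, 0, 0, -1, 0, 0, -0.06, 0, 0, 0, -1, 0, 0.02, -0.085, 0, 0, 0, -1, 0, 0.05, -0.09, 0, 0, 0, -1, 0, 0.09, -0.09, 0, 0, 0, -1, 0, 0.13, -0.09, 0, 0, 0, -1, 0, 0.16, -0.09, 0, 0, 0, -1, 0, 0.18, -0.09, 0, 0, 0, -1, 0, 0.19, -0.09, 0, 0, 0, -1, 0, 0.19, -0.09, 0, 0, 0, -1],
)

```text
clock: 9.88
eef_pos: [550.2, 40.0, 153.9]
tcp_rot: [3.141, 0.001, -3.015]
contact_force: [-0.3, 0.3, 0.0]
opening: 0.273
grasp_force: 59.1
```

```bash
python3 go.py 472.2 347.6 150 3.45; python3 - <<'E'
from rig import cams; from h import *
t=cams.grab_frame("top");g=cams.grab_frame("side")
o=np.array([552.3,-15.7,0]);u=R.from_euler('z',-.124)
for n,f,roi in(("t",t,(335,145,415,215)),("s",g,(300,225,387,322))):
    b,_=blobs(f["color"],(13,70,90),(26,255,255),roi,4)
    print(n,[(cv2.contourArea(c),np.round(cv2.minAreaRect(c)[0]).tolist(),u.apply(plane(f,cv2.minAreaRect(c)[0],7)-o).round(0)[:2].tolist()) for c in b])
cv2.imwrite("pics/t5.png",np.hstack([cv2.resize(t["color"][135:225,320:420],(333,300),interpolation=2),cv2.resize(g["color"][210:325,290:400],(287,300),interpolation=2)]))
E
```

```text
t 9.88 pos [550.2  40.  153.9] rpy [ 3.141e+00  1.000e-03 -3.015e+00] F [-0.3  0.3  0. ] open 0.273 grip 59.1
d [0.0385 0.315  0.004 ] w [ 0.     0.001 -0.182]
t [(17.0, [381.0, 191.0], [-28.0, -133.0]), (17.0, [382.0, 172.0], [19.0, -141.0]), (13.5, [376.0, 162.0], [48.0, -132.0]), (1167.5, [376.0, 180.0], [2.0, -126.0])]
s [(28.5, [352.0, 285.0], [21.0, -141.0]), (26.0, [331.0, 285.0], [-26.0, -132.0]), (26.5, [364.0, 280.0], [49.0, -131.0]), (25.5, [346.0, 279.0], [11.0, -123.0]), (2622.0, [343.0, 273.0], [6.0, -107.0])]
```

View pics/t5.png

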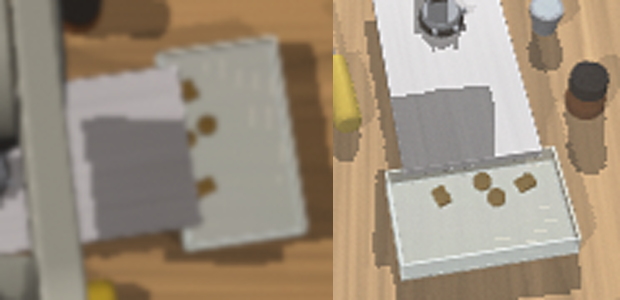

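The crops show all four offcuts in the tray (side pane (441,196), (482,181), (497,198), (526,183)) and an empty deck. I'll carry the block back to its old place.

Emit:
send_rows(
  targets=[0.002, 0.015, 0, 0, 0, -0.01, -1, 0.006, 0.045, 0, 0, 0, -0.027, -1, 0.01, 0.08, 0, 0, 0, -0.046, -1, 0.015, 0.12, 0, 0, 0, -0.07, -1, 0.02, 0.16, 0, 0, 0, -0.094, -1, 0.025, 0.2, 0, 0, 0, -0.118, -1, 0.03, 0.24, 0, 0, 0, -0.14, -1, 0.035, 0.275, 0, 0, 0, -0.16, -1, 0.038, 0.3, 0, 0, 0, -0.175, -1, 0.0385, 0.315, 0, 0, 0, -0.182, -1, 0.0385, 0.315, 0, 0, 0, -0.182, -1, 0.0385, 0.315, 0, 0, 0, -0.182, -1],
)

```text
clock: 10.98
eef_pos: [473.8, 345.2, 153.1]
tcp_rot: [-3.141, -0.0, -2.835]
contact_force: [-0.9, 0.6, -0.7]
opening: 0.271
grasp_force: 59.1
```

Emit:
send_rows(
  targets=[0, 0, 0.02, 0, 0, 0, -1, 0, 0, 0.045, 0, 0, 0, -1, 0, 0, 0.07, 0, 0, 0, -1, 0, 0, 0.095, 0, 0, 0, -1, 0, 0, 0.115, 0, 0, 0, -1, 0, 0, 0.122, 0, 0, 0, -1, 0, 0, 0.122, 0, 0, 0, -1, 0, 0, 0.122, 0, 0, 0, -1],
)

```text
clock: 11.65
eef_pos: [473.9, 345.1, 31.7]
tcp_rot: [-3.141, -0.0, -2.837]
contact_force: [0.1, 0.3, 0.0]
opening: 0.272
grasp_force: 59.1
```

Emit:
send_rows(
  targets=[0, 0, 0.002, 0, 0, 0, -1, 0, 0, 0.004, 0, 0, 0, -1, 0, 0, 0.006, 0, 0, 0, -1, 0, 0, 0.0075, 0, 0, 0, -1, 0, 0, 0.0085, 0, 0, 0, -1, 0, 0, 0.0085, 0, 0, 0, -1, 0, 0, 0.0085, 0, 0, 0, -1],
)

```text
clock: 12.23
eef_pos: [473.2, 346.2, 23.1]
tcp_rot: [3.142, 0.0, -2.835]
contact_force: [-0.8, -1.1, 3.7]
opening: 0.269
grasp_force: 59.5
```

On the bench. Release and rise.

Emit:
send_rows(
  targets=[0, 0, 0, 0, 0, 0, -0.3, 0, 0, 0, 0, 0, 0, 0.1, 0, 0, 0, 0, 0, 0, 0.6, 0, 0, 0, 0, 0, 0, 1, 0, 0, 0, 0, 0, 0, 1, 0, 0, 0, 0, 0, 0, 1, 0, 0, 0, 0, 0, 0, 1],
  grip_force=30,
)

```text
clock: 12.82
eef_pos: [473.1, 346.0, 22.7]
tcp_rot: [-3.142, -0.0, -2.835]
contact_force: [0.2, 0.0, 0.1]
opening: 1.001
grasp_force: 0.0
```

Emit:
send_rows(
  targets=[0, 0, -0.01, 0, 0, 0, 1, 0, 0, -0.03, 0, 0, 0, 1, 0, 0, -0.06, 0, 0, 0, 1, 0, 0, -0.09, 0, 0, 0, 1, 0, 0, -0.12, 0, 0, 0, 1, 0, 0, -0.14, 0, 0, 0, 1, 0, 0, -0.14, 0, 0, 0, 0, 0, 0, -0.14, 0, 0, 0, -1],
)

```text
clock: 13.48
eef_pos: [473.8, 346.5, 164.7]
tcp_rot: [3.141, 0.003, -2.835]
contact_force: [0.2, 0.2, -0.3]
opening: 0.75
grasp_force: 0.0
```

```bash
python3 go.py 534.9 123.2 110 3.2656; python3 - <<'E'
from rig import cams; from h import *
f=cams.grab_frame("wrist")
b,k=blobs(f["color"],(6,80,100),(16,200,255),(270,100,370,270),200)
for c in b:
    q=cv2.boxPoints(cv2.minAreaRect(c)); print(cv2.contourArea(c),[plane(f,p,55,True).round(0)[:2].tolist() for p in q])
E
```

```text
t 13.48 pos [473.8 346.5 164.7] rpy [ 3.141e+00  3.000e-03 -2.835e+00] F [ 0.2  0.2 -0.3] open 0.75 grip 0.0
d [ 0.0093 -0.2314  0.0544] w [0.001 0.003 0.182]
16644.5 [[408.0, 286.0], [384.0, 362.0], [529.0, 416.0], [557.0, 326.0]]
```

Emit:
send_rows(
  targets=[0.001, -0.01, 0, 0, 0, 0.01, -1, 0.002, -0.04, 0, 0, 0, 0.03, -1, 0.003, -0.075, 0.005, 0, 0, 0.06, -1, 0.004, -0.11, 0.01, 0, 0, 0.09, -1, 0.006, -0.145, 0.02, 0, 0, 0.12, -1, 0.007, -0.18, 0.025, 0, 0, 0.145, -1, 0.008, -0.21, 0.03, 0, 0, 0.165, -1, 0.009, -0.231, 0.035, 0, 0, 0.182, -1, 0.009, -0.231, 0.035, 0, 0, 0.182, -1, 0.009, -0.231, 0.035, 0, 0, 0.182, -1, 0.009, -0.231, 0.035, 0, 0, 0.182, -1],
)

```text
clock: 14.45
eef_pos: [533.5, 123.0, 127.1]
tcp_rot: [3.142, -0.002, -3.018]
contact_force: [0.1, -0.2, -0.0]
opening: 0.0
grasp_force: 0.0
```

```bash
python3 go.py 534.9 123.7 100 3.2656; python3 - <<'E'
from rig import cams; from h import *
t=cams.grab_frame("top");g=cams.grab_frame("side");f=cams.grab_frame("wrist")
bt,_=blobs(t["color"],(9,150,100),(14,200,255),(155,185,205,255)); bs,_=blobs(g["color"],(8,95,140),(15,190,255),(272,110,325,155))
ct=cv2.minAreaRect(max(bt,key=cv2.contourArea)); cs=cv2.minAreaRect(max(bs,key=cv2.contourArea))
print("block",tri([ray(t,ct[0]),ray(g,cs[0])]),ct[1],cs[1])
cv2.imwrite("pics/w6.png",np.hstack([f["color"][:, :480],cv2.resize(g["color"][100:300,250:400],(300,400))]))
E
```

```text
t 14.45 pos [533.5 123.  127.1] rpy [ 3.142e+00 -2.000e-03 -3.018e+00] F [ 0.1 -0.2 -0. ] open 0.0 grip 0.0
d [-0.0015  0.0005  0.0271] w [ 0.    -0.002 -0.   ]
block (array([467.46192876, 346.67408894,  54.79199201]), np.float64(3.4534624128283213)) (41.34552001953125, 10.027318954467773) (5.097866058349609, 27.224775314331055)
```

View pics/w6.png

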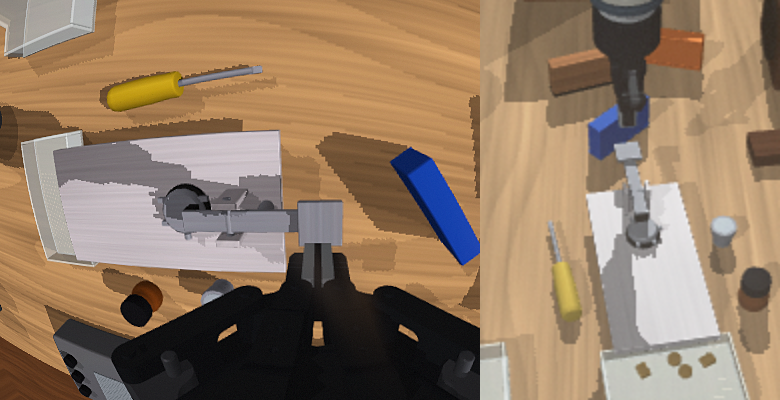

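The last picture shows the block upright on the bench, four offcuts in the tray, and the pad centred at wrist pixel (320,223) below the fingertips. I'll triangulate the pad.

```bash
python3 - <<'E'
from rig import cams; from h import *
t=cams.grab_frame("top");g=cams.grab_frame("side");f=cams.grab_frame("wrist")
p=(320.5,222.5)
print(plane(f,p,78.5,True),[plane(f,q,78.5,True).round(1)[:2].tolist() for q in((298,200),(342,201),(343,245),(299,245))])
print(plane(t,(269.5,191.5),78.5),plane(g,(323.7,176.5),78.5))
print(tri([ray(f,p,True),ray(g,(323.7,176.5)),ray(t,(269.5,191.5))]))
E
```

```text
[534.5369746  126.21860856  78.5       ] [[520.6, 109.5], [517.7, 138.3], [549.4, 143.9], [553.1, 113.6]]
[532.58313586 122.43169877  78.5       ] [535.03968803 120.7138258   78.5       ]
(array([534.62362983, 124.50471263,  75.02596884]), np.float64(2.349823006659326))
```

Emit:
send_rows(
  targets=[0, 0, 0.005, 0.04, 0, 0, -1, -0.001, 0, 0.015, 0.085, 0, 0, -1, -0.001, 0.0005, 0.025, 0.13, 0, 0, -1, -0.001, 0.0005, 0.033, 0.17, 0, 0, -1, -0.001, 0.0005, 0.039, 0.17, 0, 0, -1, -0.001, 0.0005, 0.039, 0.17, 0, 0, -1, -0.001, 0.0005, 0.039, 0.17, 0, 0, -1],
  grip_force=30,
)

```text
clock: 15.33
eef_pos: [534.9, 123.9, 88.7]
tcp_rot: [-2.973, -0.001, -3.017]
contact_force: [0.0, 0.1, -0.6]
opening: -0.001
grasp_force: 0.0
```

```bash
python3 go.py 534.8 124.1 67.4 3.2656
```

```text
t 15.33 pos [534.9 123.9  88.7] rpy [-2.973e+00 -1.000e-03 -3.017e+00] F [ 0.   0.1 -0.6] open -0.001 grip 0.0
d [0.     0.0038 0.0209] w [-0.169 -0.001  0.001]
```

Emit:
send_rows(
  targets=[0, 0.0005, 0.003, 0, 0, 0, -1, 0, 0.001, 0.006, 0, 0, 0, -1, 0, 0.0014, 0.008, 0, 0, 0, -1, 0, 0.0014, 0.008, 0, 0, 0, -1, 0, 0.0014, 0.008, 0, 0, 0, -1],
)

```text
clock: 15.75
eef_pos: [535.1, 123.5, 80.7]
tcp_rot: [-2.972, -0.0, -3.018]
contact_force: [-0.2, 0.2, -0.7]
opening: 0.001
grasp_force: 0.0
```

Emit:
send_rows(
  targets=[0, 0.0002, 0.001, 0, 0, 0, -1, 0, 0.0003, 0.002, 0, 0, 0, -1, 0, 0.0005, 0.003, 0, 0, 0, -1, 0, 0.0005, 0.003, 0, 0, 0, -1, 0, 0.0005, 0.003, 0, 0, 0, -1],
)

```text
clock: 16.17
eef_pos: [535.3, 123.8, 77.9]
tcp_rot: [-2.972, 0.0, -3.017]
contact_force: [-0.9, 0.7, 5.2]
opening: -0.001
grasp_force: 2.4
```

Emit:
send_rows(
  targets=[0, 0.0002, 0.001, 0, 0, 0, -1, 0, 0.0003, 0.002, 0, 0, 0, -1, 0, 0.0005, 0.003, 0, 0, 0, -1, 0, 0.0005, 0.003, 0, 0, 0, -1, 0, 0.0005, 0.003, 0, 0, 0, -1],
)

```text
clock: 16.58
eef_pos: [535.3, 124.0, 74.8]
tcp_rot: [-2.972, 0.001, -3.017]
contact_force: [-1.9, 2.0, 6.2]
opening: -0.001
grasp_force: 2.9
```

Emit:
send_rows(
  targets=[0, 0.0002, 0.001, 0, 0, 0, -1, 0, 0.0003, 0.002, 0, 0, 0, -1, 0, 0.0005, 0.003, 0, 0, 0, -1, 0, 0.0007, 0.004, 0, 0, 0, -1, 0, 0.0009, 0.005, 0, 0, 0, -1, 0, 0.001, 0.006, 0, 0, 0, -1, 0, 0.0012, 0.007, 0, 0, 0, -1, 0, 0.0012, 0.007, 0, 0, 0, -1, 0, 0.0012, 0.007, 0, 0, 0, -1, 0, 0.0012, 0.007, 0, 0, 0, -1],
)

```text
clock: 17.42
eef_pos: [535.3, 124.1, 67.9]
tcp_rot: [-2.972, 0.001, -3.017]
contact_force: [-2.5, 2.8, 8.0]
opening: 0.003
grasp_force: 4.0
```

```bash
python3 go.py 534.8 124.1 67.4 3.2656
python3 - <<'E'
from rig import cams; from h import *
t=cams.grab_frame("top");g=cams.grab_frame("side")
o=np.array([552.3,-15.7,0]);u=R.from_euler('z',-.124)
b,_=blobs(g["color"],(13,70,90),(26,255,255),(305,270,380,320),4)
print([u.apply(plane(g,cv2.minAreaRect(c)[0],7)-o).round(0)[:2].tolist() for c in b])
E
python3 go.py 534.8 124.1 67.4 3.2656
```

```text
t 17.42 pos [535.3 124.1  67.9] rpy [-2.972e+00  1.000e-03 -3.017e+00] F [-2.5  2.8  8. ] open 0.003 grip 4.0
d [0.0005 0.0001 0.0005] w [-0.17   0.001  0.   ]
[[21.0, -141.0], [-26.0, -132.0], [49.0, -131.0], [11.0, -123.0], [85.0, -123.0], [-6.0, -160.0]]
t 17.52 pos [535.4 124.1  67.9] rpy [-2.972e+00  1.000e-03 -3.017e+00] F [-1.3  2.9  7.2] open 0.001 grip 4.0
d [0.0006 0.0001 0.0005] w [-0.17   0.001  0.   ]
```

The pad is held at z ≈ 67.9 with about 8 N, which is half-way, and the offcuts are still in the tray. Handing in.

```bash
python3 -c "
from rig import r
print(r.sign_off())"
```

```text
the job is handed in; nothing more can be done
None
```

I handed the job in at about 17.5 s: all four offcuts were swept into the tray with the block, the block stands back on the bench clear of the stand and tray, and the shut fingertips are holding the clip pad about half-way down (about 8 N).

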